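# Loosen the stage clamp by two turns of its knurled knob

## Robot

A 6-joint arm with a two-finger parallel gripper is mounted at the origin on the work surface. World frame = base frame: x ahead of the robot, y to its left, z up, the work surface at z = 0. Lengths are in mm, angles in degrees, forces in N, time in s.
With the tool pointing down it reaches from about 300 to 850 mm from the base axis. Payload 4.2 kg.
Tool frame: the origin (TCP) lies between the finger pads; the fingertips stand 8 mm ahead of it and the grasp point (between the pads) lies 11 mm behind it; x points along the fingers, y is the direction in which the jaws open and shut, and the axes are right-handed (so a half turn about x gives the same grasp; the last joint's range is limited). The gripper opens to 91 mm and grips with 3 to 60 N. Pads are 32 mm wide; open, the fingers measure 118 mm over their backs; the gripper's body (76 mm by 178 mm) begins 60 mm behind the grasp point.
Start: joints at [71.391, 18.312, 89.639, -0, 72.044, -1.146], TCP at [172.561, 548.512, 221.976] pointing down, gripper open.
Joint ranges: [-177.97, 177.97], [-48.28, 115.42], [12.27, 149.76], [-77.06, 257.06], [2.81, 150.46], [-146.56, 146.56]. Speed limits (degrees/s): [147.25, 147.25, 180, 180, 180, 180].

## Interface

Orientations are given as [roll, pitch, yaw] about the fixed x, y, z axes, in that order (R = Rz(yaw) Ry(pitch) Rx(roll)).
In Python, from workcell import env gives the robot as it stands.
- The arm moves only by the tool arm_command, never from a script. Its arguments are lists of equal length, an entry for each row: "slide": the shift along the tool's x, y, z in cm, a list of three; "turn": the turn, a rotation vector about the tool's x, y, z in rad, a list of three; "grip": the closure in counts, from 0 (fully open) to 255 (shut). A call has 1 to 20 rows; each row is the pose to reach, as a shift and turn from the pose commanded when the call began, along the tool's axes at that moment; what a row does not reach only later rows make up. A row lasts 1/12 s, in which the tool goes at most 41.7 mm and 7.16 degrees, less where a joint would pass 70% of its speed; a pose out of reach is approached as far as the arm can. A call with a gripper value outside its range is refused whole. The fingers move at their own pace and stop on an object; "newtons" is the grip in N (left out, the last holds). Time passes only in rows, so rows that repeat a pose let the fingers close. It gives the time, the measured TCP pose, the force and the opening at its end, in the units of the state.
- env.state(): the state, without advancing time (a new reading comes with each control period).
- env.grab_frame(name): name is "scene" or "side" or "wrist"; returns (picture, depth): 400x640x3 uint8, red, green, blue; 400x640 float32, mm along the optical axis (not along the pixel's ray), 0 where there is no reading.
- env.calibration(name): a dict with "K" (3x3 intrinsics, pixels), "k1" (the pictures are not rectified: a ray, as slopes to the right and down, at radius r is drawn at 1 + k1 r^2 times it, then the intrinsics apply), "camera_from_world" (4x4, takes a point from world to camera coordinates); the wrist camera has in their place "T_tool_cam" (4x4, takes a point from camera to tool coordinates, whose origin is the TCP and whose axes are the tool frame's). Camera axes: x right, y up, looking along -z (the intrinsics and any distortion apply to the point x, -y, -z); pixel columns grow to the right and rows downward; lengths in mm; the calibration is good to about 2 mm. A picture is of the moment at which its call begins: read the wrist's pose just before it. calibration takes no time and is no camera call.
- env.job_done(): hands the job in, once; it reports no verdict.
Trained networks look in the newest picture that a camera, given by its name, has taken for a name from the list of things; names that differ only in an ending like _2 or _b are one class to them, and where a whole thing is asked for, a point or a joint stands for the part that bears it (a point fixed in the world has none). Each returns a list of dicts, best first, with "p" (0 to 1); they miss things now and then, are a little off and sometimes report something else, mostly with a low value. They report only what shows in the picture. A call takes as long as a camera call.
- env.search_frame(camera, label): "point" ([x, y, z] in mm, in world coordinates, good to about 4 mm: the middle of the surface that is visible of it).
The state is a dict: "time_s": time; "qpos": joint angles; "qvel": joint speeds; "effort": joint torques, N m; "ee_pos": TCP position; "ee_rot": TCP orientation; "force": force on the tool from outside, world axes, zero at the start; "torque": the same for the moment, N m; "gripper_width": finger opening in mm.
Only numpy, scipy, OpenCV 4.12 (cv2) and the standard library are available. Lean on these libraries where they do the work, as an engineer would, in place of code of your own. Each camera call takes 0.05 s, during which the arm holds its last target.

## Task

The window clamp on the translation stage is nearly tight: the index line on top of its large knurled knob stands less than a third of a turn anticlockwise of the mark on the stage. Roll closed fingertips round the outside of the knob's rim, never over its top and never taking the knob between the fingers, to loosen it anticlockwise as seen from above until the index line has come round to the mark for the second time, then stop with the two in line and move clear. Leave the things lying about the stage where they are.

Things in the scene. Friction and masses are not known exactly. Their poses are not given: they have to be found in the camera images.
- knob (a joint): angle of the large knurled knob about its vertical axis, rad, counted over several turns; grows anticlockwise seen from above (loosening). 0 = tight (a stop), index line at the mark; 6.283, 12.566 = at the mark for the first, second time; it goes on to 25. Starts at 0.5 to 2.0. Stiff (0.05 N m, 1.5 N at the rim), stays where left; draws the carriage 5 mm a turn away from the window.
- knob_top (a point): centre of the aluminium knob's top face, on its axis, 84 mm above the bench; turns with it, x along the index line (dark, 28 x 4 mm, from the centre to the rim). Knob 70 mm in diameter over 24 coarse upright ridges (2 mm proud), 28 mm thick (56 to 84 mm above the bench), on a neck 32 mm thick. Within 75 mm of the axis all else is lower than 50 mm.
- mark (a point): centre of the mark: a dark line 30 mm long, 4 mm wide, on the top of the stage's base, 53 mm out from the knob's axis and 26 mm above the bench, pointing straight away from the axis
- stage: the fixed translation stage; origin on the bench under the knob's axis, x along the stage from the knob past the mark to the carriage, clear window and orange lens mount. Grey base 285 x 90 x 25 mm (x from -65 to 220 mm); carriage with jaw up to 69 mm high at x 95 to 175 mm, lens mount 89 mm high at x 185 mm.
- beam_dump: black finned cylinder 51 mm across, 60 mm tall, standing on the bench; bystander, origin at the centre of its underside
- fork_a: flat steel clamping fork 90 x 32 x 10 mm with a 6 mm high screw head on its back, lying on the bench, prongs to its own +x; bystander, origin at the centre of its underside
- fork_b: second clamping fork, same as fork_a; bystander, origin at the centre of its underside
- retaining_ring: thin dark ring 48 mm across, 8 mm high, lying flat; bystander, origin at the centre of its underside
- window_holder: dark foot 40 x 60 mm with an upright clear window, 62 mm tall; bystander, origin at the centre of its underside
- optic_case: flat closed grey case 70 x 50 x 22 mm; bystander, origin at the centre of its underside
- post: small steel post 13 mm thick on a 32 mm round foot, 55 mm tall; bystander, origin at the centre of its underside

How it is judged (in metres and radians):
On the way:
1. the index line has come round to the mark for the first time (value of joint knob above 6.283 rad), for 0.1 s.
At the end, for the whole second after the job is handed in: the knob rests two full turns from tight (joint 12.566 rad) within 0.35 rad (20 degrees), so its index line is in line with the mark, and every bystander is within 20 mm of its starting place (value of joint knob between 12.216 and 12.916 rad and velocity of joint knob between -0.1 and 0.1 rad/s and distance of each of beam_dump, fork_a, fork_b, retaining_ring, window_holder, optic_case, post from where it was at the start of the episode below 0.02 m); the robot touches nothing.
It fails at once if the fingers touch the knob from over its top or take it between them (the grasp point nearer than 28 mm to the axis while touching) instead of rolling on the outside of its rim (contact force between the fingers and knob above 0.5 N and horizontal distance between the grasp point and knob_top below 0.028 m).
It fails at once if a bystander is shifted more than 20 mm, or lifted (distance of any of beam_dump, fork_a, fork_b, retaining_ring, window_holder, optic_case, post from where it was at the start of the episode above 0.02 m).
It also fails if it takes over 58 s, if anything falls off the work surface, if the arm or the gripper's body presses on something with over 40 N, if the wrist force passes 120 N, or if a joint passes its speed limit or range.

## Working session

There is one attempt and no reset: what is moved stays moved. The work goes in short steps, Python scripts to look and compute and a tool call to move; the robot and the scene stay as the last step left them, time stands still between calls to the robot, and variables do not carry over. Pictures are saved under pics/ and viewed, and the job is handed in when it is done.

Besides the shell and the picture viewer there is one more tool, called as name(argument=value, ...) on one line, values as JSON. arm_command: Moves the arm, as the interface text tells. Its arguments: {"type":"object","properties":{"slide":{"type":"array","items":{"type":"array","items":{"type":"number"}}},"turn":{"type":"array","items":{"type":"array","items":{"type":"number"}}},"grip":{"type":"array","items":{"type":"number"}},"newtons":{"type":"number"}},"required":["slide","turn","grip"]}

```bash
ls; mkdir -p pics; python3 - <<'E'
from workcell import env
import cv2
s=env.state(); print({k:s[k] for k in ('time_s','ee_pos','ee_rot','gripper_width','force')})
for n in ('scene','side','wrist'):
    p,d=env.grab_frame(n); cv2.imwrite(f'pics/{n}0.png',p[:,:,::-1])
for l in ('knob_top','stage','beam_dump','fork_a','retaining_ring','window_holder','optic_case','post'):
    print(l,[(r['point'],round(r['p'],2)) for r in env.search_frame('scene',l)][:3])
print(env.calibration('scene'), env.calibration('wrist'))
print(env.state()['time_s'])
E
```

```text
pics
{'time_s': 0.0, 'ee_pos': array([172.40605129, 548.02953159, 221.10434714]), 'ee_rot': array([ -90.55325881,   89.89687066, -108.01665714]), 'gripper_width': 91.31737145073866, 'force': array([-0.39145628, -0.87082905, -0.90602201])}
knob_top [([468.1, -110.5, 81.9], 0.78)]
stage [([545.5, -85.6, 27.8], 0.68)]
beam_dump [([453.5, 16.9, 60.5], 0.83)]
fork_a [([489.6, -231.2, 11.7], 0.58)]
retaining_ring [([559.3, 23.1, 8.1], 0.55)]
window_holder [([475.4, 99.2, 13.1], 0.69)]
optic_case [([494.7, -305.9, 21.8], 0.85)]
post [([603.4, -245.7, 5.7], 0.74), ([470.5, -106.8, 81.7], 0.58), ([489.3, -230.6, 8.0], 0.47)]
{'K': array([[444.7839423 ,   0.        , 316.37387468],
       [  0.        , 444.7839423 , 191.65647144],
       [  0.        ,   0.        ,   1.        ]]), 'k1': 0.008289693843884925, 'camera_from_world': array([[ 7.91134437e-01,  6.11633914e-01, -3.20266199e-03,
        -4.68887086e+02],
       [-5.25646644e-01,  6.82570489e-01,  5.07733329e-01,
         2.02318172e+02],
       [ 3.12732966e-01, -4.00001853e-01,  8.61508334e-01,
        -1.14099357e+03],
       [ 0.00000000e+00,  0.00000000e+00,  0.00000000e+00,
         1.00000000e+00]])} {'K': array([[311.25136681,   0.        , 320.54555477],
       [  0.        , 311.25136681, 203.35188991],
       [  0.        ,   0.        ,   1.        ]]), 'k1': -0.04899575501999782, 'T_tool_cam': array([[ 5.02578450e-04,  2.88517420e-01, -9.57474515e-01,
        -1.63491529e+02],
       [ 9.99999781e-01,  2.67540327e-04,  6.05518347e-04,
        -7.07397480e-01],
       [ 4.30865636e-04, -9.57474609e-01, -2.88517222e-01,
        -8.19559605e+01],
       [ 0.00000000e+00,  0.00000000e+00,  0.00000000e+00,
         1.00000000e+00]])}
0.55
```

View pics/scene0.png

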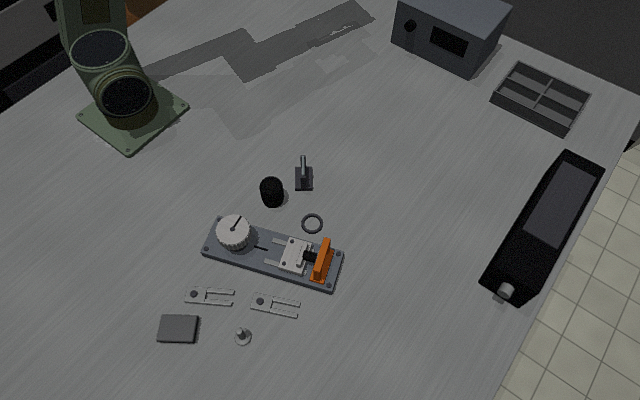

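View pics/side0.png

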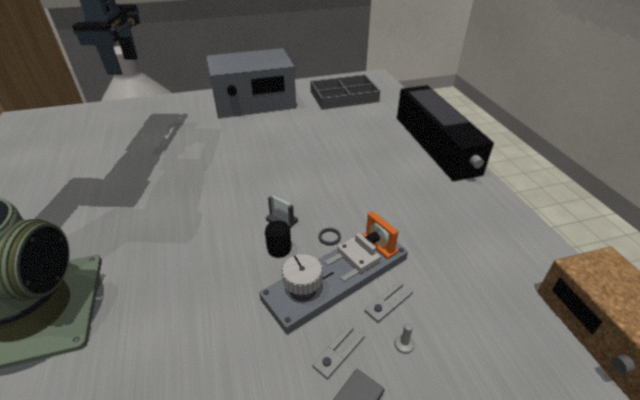

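View pics/wrist0.png

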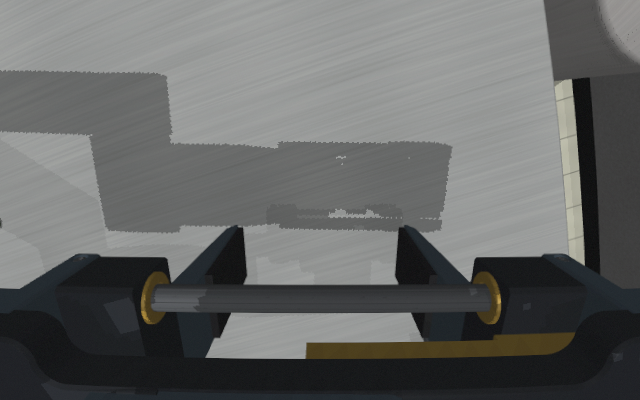

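The scene view shows the knob at about (234,232), the mark line at about (262,248), and the lens mount at about (322,258). The forks, case and post lie on the near side. The dump, ring and window holder lie on the far side. I'll measure the axis and angles next.

```bash
cat > h.py <<'E'
import numpy as np, cv2
from workcell import env
def rpy(a):
    from scipy.spatial.transform import Rotation as R
    return R.from_euler('xyz',a,degrees=True).as_matrix()
def cam(name,st=None):
    c=env.calibration(name)
    if name=='wrist':
        T=np.eye(4);T[:3,:3]=rpy(st['ee_rot']);T[:3,3]=st['ee_pos']
        W=T@c['T_tool_cam']
    else: W=np.linalg.inv(c['camera_from_world'])
    return c['K'],c['k1'],W
def und(uv,K,k1):
    d=(np.asarray(uv,float)-[K[0,2],K[1,2]])/[K[0,0],K[1,1]]
    s=d.copy()
    for _ in range(10): s=d/(1+k1*(s**2).sum(-1,keepdims=True))
    return s
def ray(uv,C):
    K,k1,W=C; s=und(np.atleast_2d(uv),K,k1)
    v=np.c_[s[:,0],-s[:,1],-np.ones(len(s))]@W[:3,:3].T
    return W[:3,3],v
def onz(uv,C,z):
    o,v=ray(uv,C); return o+v*((z-o[2])/v[:,2:3])
def proj(P,C):
    K,k1,W=C; P=np.atleast_2d(P); c=(P-W[:3,3])@W[:3,:3]
    s=np.c_[c[:,0],-c[:,1]]/(-c[:,2:3]); s=s*(1+k1*(s**2).sum(1,keepdims=True))
    return s*[K[0,0],K[1,1]]+[K[0,2],K[1,2]]
def topdown(img,C,z,c,half,px):
    # orthographic view at height z: cols=+x, rows=-y
    n=int(2*half*px); g=(np.arange(n)+.5)/px-half
    X,Y=np.meshgrid(c[0]+g,c[1]-g)
    uv=proj(np.c_[X.ravel(),Y.ravel(),np.full(X.size,z)],C).astype(np.float32)
    return cv2.remap(img,uv[:,0].reshape(n,n),uv[:,1].reshape(n,n),cv2.INTER_LINEAR)
E
python3 - <<'E'
from h import *
for n in ('scene','side'):
    im=cv2.imread(f'pics/{n}0.png'); C=cam(n)
    a=topdown(im,C,84,(470,-110),60,4.5); b=topdown(im,C,26,(510,-110),120,2.2)
    b=cv2.resize(b,(540,540))[:528]; a=cv2.resize(a,(528,528))
    cv2.imwrite(f'pics/td_{n}.png',cv2.resize(np.hstack([a,cv2.resize(b,(528,528))]),(800,400)))
s=env.state(); print(rpy(s['ee_rot']).round(3))
E
```

```text
[[ 0.     0.3    0.954]
 [ 0.     0.954 -0.3  ]
 [-1.     0.     0.   ]]
```

View pics/td_scene.png

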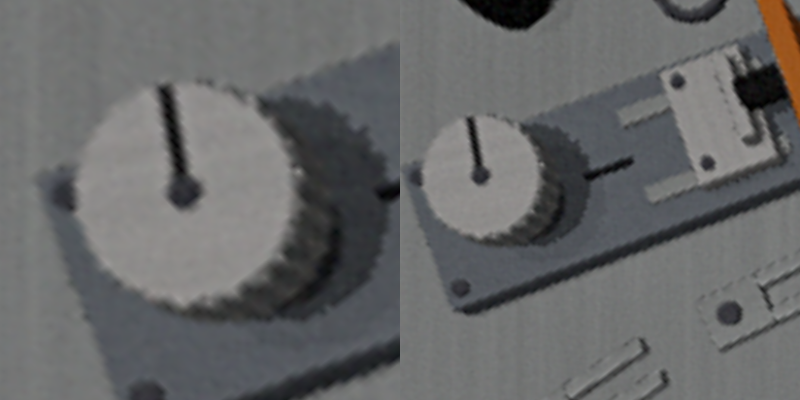

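View pics/td_side.png

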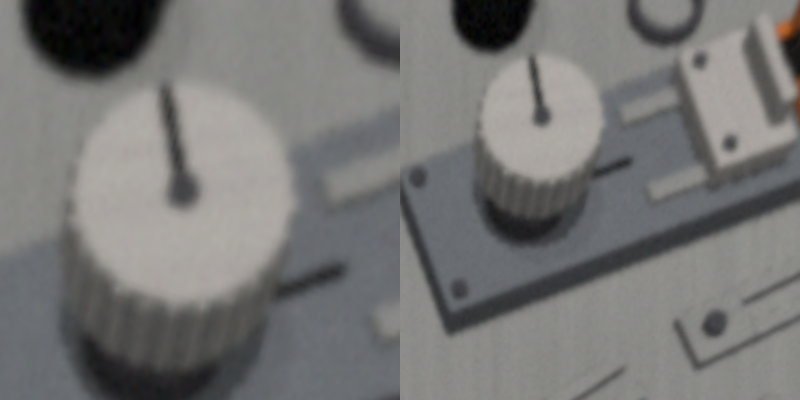

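Measured from the two rectified views:
- **Axis:** about (465, −107).
- **Stage yaw:** about 18.5°.
- **Index line:** about 100.5°, so the knob is at about 1.43 rad and must turn about 11.1 rad.

Next I'll shut the fingers and move above the free side of the knob, away from the robot.

arm_command(slide=[[0,-1,1],[0,-3,3],[0,-6,6],[0,-9,9.1],[0,-12,12.2],[0,-15,15.2],[0,-18,18.3],[0,-21,21.3],[0,-24,24.4],[0,-27,27.4],[0,-30,30.5],[0,-33,33.5],[0,-36,36.6],[0,-39,39.6],[0,-42,42.7],[0,-45,45.7],[0,-48,48.8],[0,-51,51.8],[0,-53,53.8],[0,-53.7,54.6]], turn=[[0,0,0],[0,0,0],[0,0,0],[0,0,0],[0,0,0],[0,0,0],[0,0,0],[0,0,0],[0,0,0],[0,0,0],[0,0,0],[0,0,0],[0,0,0],[0,0,0],[0,0,0],[0,0,0],[0,0,0],[0,0,0],[0,0,0],[0,0,0]], grip=[255,255,255,255,255,255,255,255,255,255,255,255,255,255,255,255,255,255,255,255], newtons=40)

```text
time_s: 2.22
ee_pos: [533.4, -132.9, 221.8]
ee_rot: [-45.4, 89.8, -63.0]
force: [0.1, 0.2, -0.5]
gripper_width: 0.4
```

```bash
python3 - <<'E'
from h import *
s=env.state(); print(s['time_s'],s['ee_pos'],s['ee_rot'],s['gripper_width'],s['force'],s['qpos'])
p,d=env.grab_frame('wrist'); cv2.imwrite('pics/w1.png',p[:,:,::-1])
np.save('d1.npy',d)
C=cam('wrist',s)
im=p[:,:,::-1].copy()
a=topdown(im,C,84,(470,-110),60,4.5); b=topdown(im,C,26,(510,-110),120,2.2)
cv2.imwrite('pics/td_w1.png',cv2.resize(np.hstack([cv2.resize(a,(528,528)),cv2.resize(b,(528,528))]),(800,400)))
p,d=env.grab_frame('side'); cv2.imwrite('pics/s1.png',p[:,:,::-1])
E
```

```text
2.2167 [ 533.40065219 -132.85251597  221.75352029] [-45.37018327  89.83777134 -63.04276964] 0.3683960588280656 [ 0.09193232  0.16567817 -0.45657318] [-15.11287524  15.9856107   93.04591783  -0.12747324  70.85981564
 -87.39860705]
```

View pics/w1.png

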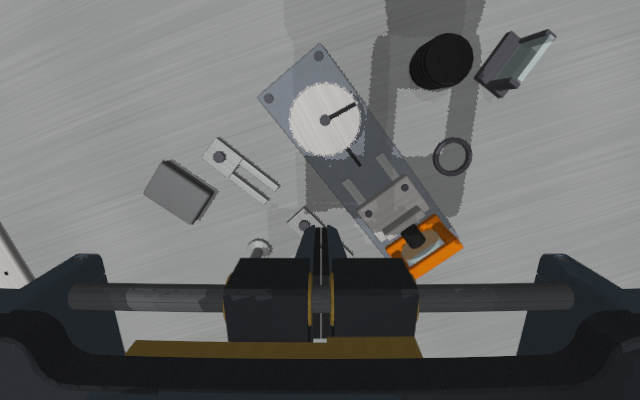

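View pics/td_w1.png

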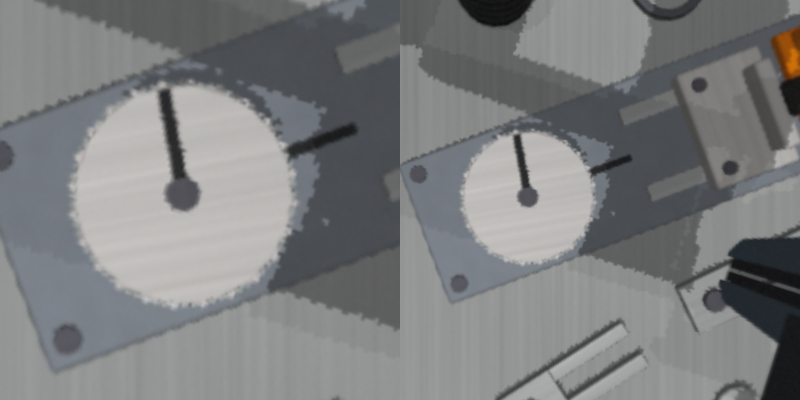

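View pics/s1.png

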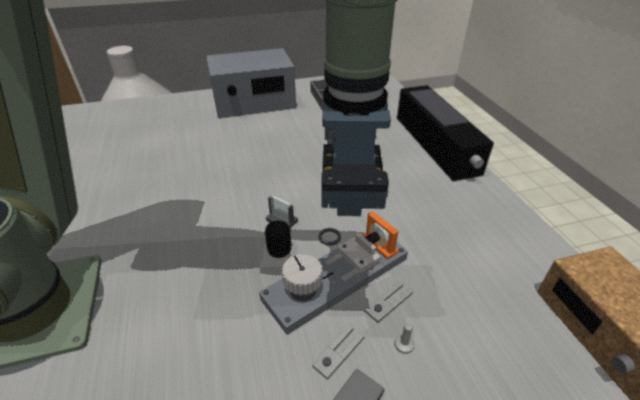

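The wrist view agrees: the axis is at about (465, −108), the index line at about 100° and the mark at about 19°. The fingers are shut and everything around them is low. I'll descend beside the knob.

arm_command(slide=[[1,0,0],[3,0.1,0],[6,0.2,0],[9,0.3,0],[12,0.35,0],[14,0.35,0],[15,0.35,0],[15.5,0.35,0],[15.5,0.35,0],[15.5,0.35,0]], turn=[[0,0,0],[0,0,0],[0,0,0],[0,0,0],[0,0,0],[0,0,0],[0,0,0],[0,0,0],[0,0,0],[0,0,0]], grip=[255,255,255,255,255,255,255,255,255,255])

```text
time_s: 3.15
ee_pos: [533.8, -123.8, 68.0]
ee_rot: [8.2, 89.9, -9.2]
force: [-0.3, 0.2, 0.1]
gripper_width: 0.5
```

```bash
cat >> h.py <<'E'
AX=np.array([465.,-107.9])
RT=np.array([[0,.3,.954],[0,.954,-.3],[-1,0,0]])
def rep(tag):
    s=env.state(); r=s['ee_pos'][:2]-AX
    print(round(s['time_s'],2),'rel yz',(r@RT[:2,1]).round(1),(r@RT[:2,2]).round(1),'h',s['ee_pos'][2].round(1),'F yz,up',(s['force']@RT[:,1]).round(1),(s['force']@RT[:,2]).round(1),s['force'][2].round(1),'grip',round(s['gripper_width'],1))
    return s
E
python3 - <<'E'
from h import *
s=rep('')
p,d=env.grab_frame('wrist'); cv2.imwrite('pics/w2.png',p[:,:,::-1])
E
```

```text
3.15 rel yz 5.4 70.4 h 68.0 F yz,up 0.1 -0.4 0.1 grip 0.5
```

View pics/w2.png

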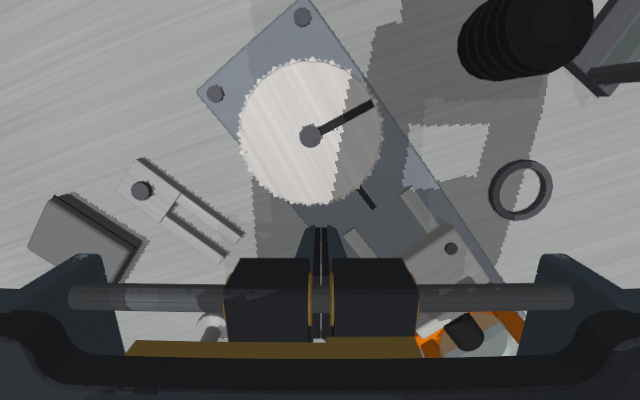

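The knob is centred at (311,136) with the closed fingertips at about (322,230) beside it. I'll read the finger cross-section from the wrist depth.

```bash
python3 - <<'E'
from h import *
s=env.state(); p,d=env.grab_frame('wrist')
c=env.calibration('wrist'); K,k1,T=c['K'],c['k1'],c['T_tool_cam']
v,u=np.mgrid[215:275:4,288:356:3]
sl=und(np.c_[u.ravel(),v.ravel()],K,k1); z=d[v.ravel(),u.ravel()]
P=np.c_[sl[:,0]*z,-sl[:,1]*z,-z]@T[:3,:3].T+T[:3,3]
P=P.reshape(*u.shape,3)
for r in range(0,15):
    print(v[r,0],' '.join('%d,%d,%d'%tuple(q) for q in P[r,2:20]))
E
```

```text
215 67,-21,-2 67,-19,-2 43,-15,-11 42,-13,-11 43,-11,-11 43,-8,-10 42,-6,-11 42,-4,-11 41,-2,-11 42,0,-11 43,1,-11 42,3,-11 42,5,-11 43,7,-10 42,9,-11 42,12,-11 42,14,-11 43,16,-11
219 67,-21,0 67,-19,0 67,-17,0 43,-13,-8 42,-11,-8 43,-8,-8 43,-6,-8 42,-4,-8 43,-2,-7 43,0,-8 41,1,-8 42,3,-8 42,5,-8 41,7,-8 42,10,-8 42,12,-8 44,14,-7 42,16,-8
223 68,-21,4 66,-19,3 66,-17,3 67,-14,3 67,-12,3 43,-9,-5 42,-6,-5 42,-4,-5 42,-2,-5 43,0,-4 41,1,-5 43,3,-5 42,5,-5 42,7,-5 43,10,-5 43,12,-5 42,14,-5 42,16,-5
227 67,-21,7 67,-19,7 67,-17,7 67,-14,7 67,-12,7 5,-7,-16 3,-5,-17 43,-4,-2 43,-2,-2 42,0,-2 42,1,-2 3,2,-17 3,4,-17 3,6,-17 43,10,-1 43,12,-1 42,14,-2 43,16,-2
231 67,-21,10 68,-19,11 66,-17,10 66,-14,10 -3,-8,-17 -2,-7,-17 -3,-5,-17 2,-3,-15 2,-2,-15 42,0,0 0,1,-16 -2,2,-17 -2,4,-17 -3,6,-17 -3,7,-17 42,12,0 42,14,0 43,16,0
235 66,-22,13 66,-19,13 67,-17,13 -7,-10,-17 -7,-8,-17 -8,-6,-17 -8,-5,-17 -5,-3,-16 -4,-2,-15 41,0,3 -4,1,-15 -7,2,-17 -8,4,-17 -7,5,-17 -8,7,-17 43,12,3 42,14,3 38,16,1
239 67,-22,17 68,-19,18 67,-17,17 -13,-9,-17 -13,-8,-17 -14,-6,-17 -13,-5,-17 -11,-3,-16 -9,-2,-
[... 907 characters left out ...]
-4,-38 -36,-4,-17 -34,-3,-16 -32,-1,-15 67,0,35 -33,0,-15 -32,2,-15 -35,3,-17 -75,3,-37 -77,3,-38 -78,4,-38 -76,5,-37 -76,6,-37
263 -79,-8,-37 -79,-7,-38 -79,-6,-38 -79,-6,-38 -80,-5,-38 -78,-4,-37 -39,-4,-17 -36,-3,-15 -37,-1,-15 67,0,39 -37,0,-16 -37,2,-16 -40,3,-17 -80,2,-38 -79,3,-38 -79,4,-38 -78,5,-37 -79,6,-37
267 -81,-8,-37 -81,-7,-37 -81,-6,-37 -82,-5,-38 -83,-4,-38 -77,-4,-35 -44,-4,-17 -40,-3,-15 -40,-1,-15 68,0,42 -41,0,-16 -41,2,-15 -43,3,-17 -82,2,-38 -82,3,-37 -82,4,-38 -82,5,-38 -82,6,-38
271 -84,-8,-37 -84,-7,-38 -84,-6,-38 -83,-5,-37 -84,-4,-38 -78,-4,-34 -47,-4,-17 -43,-3,-15 -44,-1,-15 67,0,46 -44,0,-15 -43,1,-15 -47,3,-17 -85,2,-38 -85,3,-38 -84,4,-38 -83,5,-37 -84,6,-37
```

The closed tip is about ±17 mm along tool z, and ±8 to ±11 mm along tool y with a taper. First I'll make a gentle contact test on the rim.

arm_command(slide=[[0.1,-0.5,-0.4],[0.2,-1,-0.9],[0.2,-1.5,-1.4],[0.2,-1.5,-1.7],[0.2,-1.5,-1.9],[0.2,-1.5,-2.0],[0.2,-1.5,-2.0]], turn=[[0,0,0],[0,0,0],[0,0,0],[0,0,0],[0,0,0],[0,0,0],[0,0,0]], grip=[255,255,255,255,255,255,255])

```text
time_s: 3.83
ee_pos: [511.2, -133.2, 65.5]
ee_rot: [-1.8, 89.8, -19.3]
force: [3.8, -2.7, -0.5]
gripper_width: 0.1
```

```bash
python3 - <<'E'
from h import *
rep('')
E
```

```text
3.83 rel yz -10.3 51.6 h 65.5 F yz,up -1.4 4.5 -0.5 grip 0.1
```

Contact is where expected (4.5 N for about 1.2 mm of overlap). I'll generate the waypoints for a fixed-orientation orbit with 3.5 mm of overlap.

```bash
cat >> h.py <<'E'
def path(delta=3.5,hy=10.5,hz=17,step=5.0,n=200,R=35):
    r=R-delta; pts=[]
    def face(a,b):
        k=max(1,int(np.ceil(np.hypot(*(np.subtract(b,a)))/1.)));return [tuple(np.add(a,np.subtract(b,a)*i/k)) for i in range(k)]
    def corn(sy,sz,p0): return [(sy*hy+r*np.sin(p),sz*hz+r*np.cos(p)) for p in np.radians(np.arange(p0,p0+90,1.5))]
    L=[]
    for _ in range(3):
        L+=face((-hy,hz+r),(hy,hz+r))+corn(1,1,0)+face((hy+r,hz),(hy+r,-hz))+corn(1,-1,90)+face((hy,-hz-r),(-hy,-hz-r))+corn(-1,-1,180)+face((-hy-r,-hz),(-hy-r,hz))+corn(-1,1,270)
    L=np.array(L); s=np.r_[0,np.cumsum(np.hypot(*np.diff(L,axis=0).T))]
    t=np.arange(n)*step; return np.c_[np.interp(t,s,L[:,0]),np.interp(t,s,L[:,1])]
def rows(i0,n,start,**k):
    P=path(**k)[i0:i0+n]; print([[0,float(round((a-start[0])/10,2)),float(round((b-start[1])/10,2))] for a,b in P]); print('end',P[-1].round(1))
E
python3 - <<'E'
from h import *
rows(0,20,(-9.6,50.4))
E
```

```text
[[0, -0.09, -0.19], [0, 0.41, -0.19], [0, 0.91, -0.19], [0, 1.41, -0.19], [0, 1.91, -0.19], [0, 2.41, -0.22], [0, 2.9, -0.32], [0, 3.36, -0.5], [0, 3.8, -0.75], [0, 4.18, -1.06], [0, 4.52, -1.43], [0, 4.79, -1.85], [0, 4.99, -2.31], [0, 5.11, -2.79], [0, 5.16, -3.29], [0, 5.16, -3.79], [0, 5.16, -4.29], [0, 5.16, -4.79], [0, 5.16, -5.29], [0, 5.16, -5.79]]
end [42.  -7.5]
```

arm_command(slide=[[0,-0.09,-0.19],[0,0.4,-0.19],[0,0.9,-0.19],[0,1.4,-0.19],[0,1.9,-0.19],[0,2.4,-0.22],[0,2.9,-0.32],[0,3.36,-0.5],[0,3.8,-0.75],[0,4.18,-1.06],[0,4.52,-1.43],[0,4.79,-1.85],[0,4.99,-2.31],[0,5.11,-2.79],[0,5.16,-3.29]], turn=[[0,0,0],[0,0,0],[0,0,0],[0,0,0],[0,0,0],[0,0,0],[0,0,0],[0,0,0],[0,0,0],[0,0,0],[0,0,0],[0,0,0],[0,0,0],[0,0,0],[0,0,0]], grip=[255,255,255,255,255,255,255,255,255,255,255,255,255,255,255])

```text
time_s: 5.08
ee_pos: [496.3, -71.1, 65.6]
ee_rot: [53.9, 89.6, 36.3]
force: [7.7, 9.5, -1.2]
gripper_width: 0.6
```

```bash
cat >> h.py <<'E'
def look(tag,cams=('scene','side','wrist')):
    s=rep('')
    tiles=[]
    for n in cams:
        p,d=env.grab_frame(n); im=p[:,:,::-1].copy()
        a=topdown(im,cam(n,s),84,AX,55,3.6); tiles.append(cv2.resize(a,(266,266)))
    cv2.imwrite(f'pics/{tag}.png',np.hstack(tiles))
E
python3 - <<'E'
from h import *
look('l1')
E
```

```text
5.08 rel yz 44.5 18.8 h 65.6 F yz,up 11.4 4.5 -1.2 grip 0.6
```

View pics/l1.png

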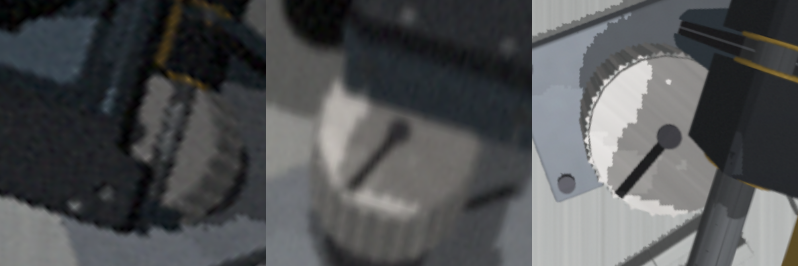

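There is no slip. The index line has gone from 100° to about 229.5° (wrist tile, (669,137) to (622,192)), which is about 2.26 rad against 2.14 predicted. The contact force is about 12 N. I'll continue the orbit.

```bash
python3 - <<'E'
from h import *
rows(15,20,(42.0,17.5))
E
```

```text
[[0, 0.0, -0.5], [0, 0.0, -1.0], [0, 0.0, -1.5], [0, 0.0, -2.0], [0, 0.0, -2.5], [0, 0.0, -3.0], [0, -0.0, -3.5], [0, -0.05, -4.0], [0, -0.17, -4.48], [0, -0.37, -4.94], [0, -0.65, -5.36], [0, -0.98, -5.73], [0, -1.37, -6.05], [0, -1.8, -6.3], [0, -2.27, -6.47], [0, -2.76, -6.58], [0, -3.25, -6.6], [0, -3.75, -6.6], [0, -4.25, -6.6], [0, -4.75, -6.6]]
end [ -5.5 -48.5]
```

arm_command(slide=[[0,0,-0.5],[0,0,-1.0],[0,0,-1.5],[0,0,-2.0],[0,0,-2.5],[0,0,-3.0],[0,0,-3.5],[0,-0.05,-4.0],[0,-0.17,-4.48],[0,-0.37,-4.94],[0,-0.65,-5.36],[0,-0.98,-5.73],[0,-1.37,-6.05],[0,-1.8,-6.3],[0,-2.27,-6.47],[0,-2.76,-6.58],[0,-3.25,-6.6],[0,-3.75,-6.6],[0,-4.25,-6.6],[0,-4.75,-6.6]], turn=[[0,0,0],[0,0,0],[0,0,0],[0,0,0],[0,0,0],[0,0,0],[0,0,0],[0,0,0],[0,0,0],[0,0,0],[0,0,0],[0,0,0],[0,0,0],[0,0,0],[0,0,0],[0,0,0],[0,0,0],[0,0,0],[0,0,0],[0,0,0]], grip=[255,255,255,255,255,255,255,255,255,255,255,255,255,255,255,255,255,255,255,255])

```text
time_s: 6.9
ee_pos: [413.4, -98.9, 64.2]
ee_rot: [-176.1, 89.6, 166.5]
force: [-6.7, 4.7, 3.4]
gripper_width: 0.3
```

```bash
python3 - <<'E'
from h import *
look('l2')
rows(35,20,(-5.5,-48.5))
E
```

```text
6.9 rel yz -6.9 -52.0 h 64.2 F yz,up 2.4 -7.8 3.4 grip 0.3
[[0, -0.5, 0.0], [0, -1.0, 0.04], [0, -1.49, 0.16], [0, -1.95, 0.35], [0, -2.37, 0.62], [0, -2.75, 0.94], [0, -3.07, 1.33], [0, -3.32, 1.76], [0, -3.51, 2.22], [0, -3.62, 2.71], [0, -3.65, 3.21], [0, -3.65, 3.71], [0, -3.65, 4.21], [0, -3.65, 4.71], [0, -3.65, 5.21], [0, -3.65, 5.71], [0, -3.65, 6.21], [0, -3.65, 6.71], [0, -3.58, 7.2], [0, -3.44, 7.68]]
end [-39.9  28.3]
```

View pics/l2.png

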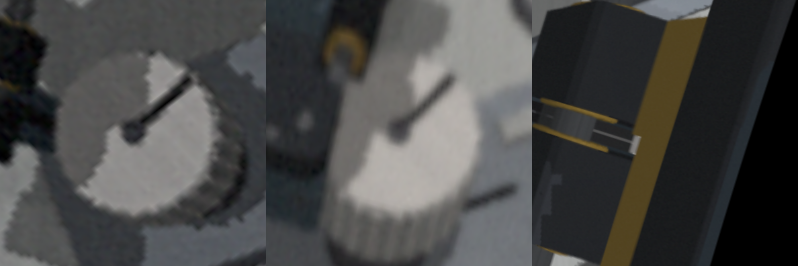

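The index line is now at about 44° (scene and side agree), so the knob is at about 6.7 rad and past the mark for the first time. About 5.85 rad remain. I'll keep rolling.

arm_command(slide=[[0,-0.5,0.0],[0,-1.0,0.04],[0,-1.49,0.16],[0,-1.95,0.35],[0,-2.37,0.62],[0,-2.75,0.94],[0,-3.07,1.33],[0,-3.32,1.76],[0,-3.51,2.22],[0,-3.62,2.71],[0,-3.65,3.21],[0,-3.65,3.71],[0,-3.65,4.21],[0,-3.65,4.71],[0,-3.65,5.21],[0,-3.65,5.71],[0,-3.65,6.21],[0,-3.65,6.71],[0,-3.58,7.2],[0,-3.44,7.68]], turn=[[0,0,0],[0,0,0],[0,0,0],[0,0,0],[0,0,0],[0,0,0],[0,0,0],[0,0,0],[0,0,0],[0,0,0],[0,0,0],[0,0,0],[0,0,0],[0,0,0],[0,0,0],[0,0,0],[0,0,0],[0,0,0],[0,0,0],[0,0,0]], grip=[255,255,255,255,255,255,255,255,255,255,255,255,255,255,255,255,255,255,255,255])

```text
time_s: 8.72
ee_pos: [481.5, -156.7, 65.2]
ee_rot: [-26.9, 89.7, -44.3]
force: [-1.1, -3.4, -1.8]
gripper_width: 0.4
```

```bash
python3 - <<'E'
from h import *
look('l3')
rows(55,18,(-39.9,28.3))
E
```

```text
8.72 rel yz -41.6 30.4 h 65.2 F yz,up -3.6 0.0 -1.8 grip 0.4
[[0, 0.22, 0.45], [0, 0.5, 0.86], [0, 0.85, 1.22], [0, 1.24, 1.52], [0, 1.68, 1.76], [0, 2.16, 1.92], [0, 2.65, 2.01], [0, 3.15, 2.02], [0, 3.65, 2.02], [0, 4.15, 2.02], [0, 4.65, 2.02], [0, 5.15, 2.02], [0, 5.64, 1.96], [0, 6.13, 1.83], [0, 6.58, 1.62], [0, 6.99, 1.34], [0, 7.36, 1.0], [0, 7.67, 0.61]]
end [36.8 34.4]
```

View pics/l3.png

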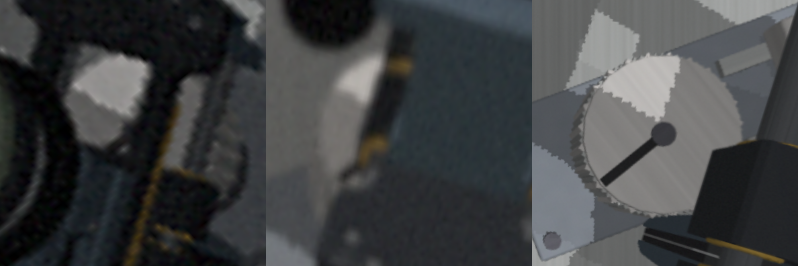

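The index line is at about 221°, so the knob is at about 562° with about 158° to go. The next 17 rows should end just about on the mark.

arm_command(slide=[[0,0.22,0.45],[0,0.5,0.86],[0,0.85,1.22],[0,1.24,1.52],[0,1.68,1.76],[0,2.16,1.92],[0,2.65,2.01],[0,3.15,2.02],[0,3.65,2.02],[0,4.15,2.02],[0,4.65,2.02],[0,5.15,2.02],[0,5.64,1.96],[0,6.13,1.83],[0,6.58,1.62],[0,6.99,1.34],[0,7.2,1.2]], turn=[[0,0,0],[0,0,0],[0,0,0],[0,0,0],[0,0,0],[0,0,0],[0,0,0],[0,0,0],[0,0,0],[0,0,0],[0,0,0],[0,0,0],[0,0,0],[0,0,0],[0,0,0],[0,0,0],[0,0,0]], grip=[255,255,255,255,255,255,255,255,255,255,255,255,255,255,255,255,255])

```text
time_s: 10.28
ee_pos: [514.2, -88.5, 65.6]
ee_rot: [33.3, 89.8, 15.8]
force: [5.4, 0.0, -0.3]
gripper_width: 0.5
```

```bash
python3 - <<'E'
from h import *
look('l4')
E
```

```text
10.28 rel yz 33.3 41.1 h 65.6 F yz,up 1.7 5.2 -0.3 grip 0.5
```

View pics/l4.png

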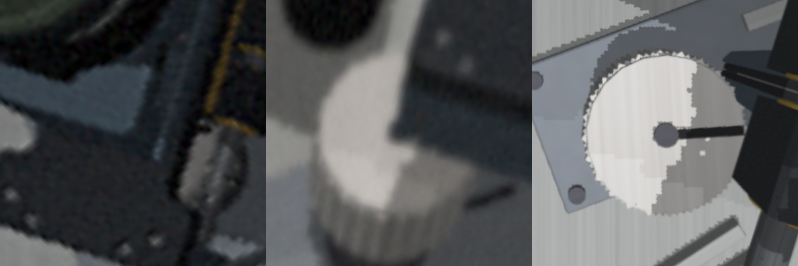

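The index line is at about 3°, so about 16° remain before the mark. I'll make a small further roll and settle.

arm_command(slide=[[0,0.18,-0.2],[0,0.35,-0.41],[0,0.5,-0.64],[0,0.5,-0.64]], turn=[[0,0,0],[0,0,0],[0,0,0],[0,0,0]], grip=[255,255,255,255])

```text
time_s: 10.77
ee_pos: [509.4, -81.2, 65.5]
ee_rot: [51.2, 89.7, 33.7]
force: [5.3, 3.5, 0.5]
gripper_width: 0.3
```

```bash
python3 - <<'E'
from h import *
look('l5')
E
```

```text
10.77 rel yz 38.7 34.3 h 65.5 F yz,up 4.9 4.0 0.5 grip 0.3
```

View pics/l5.png

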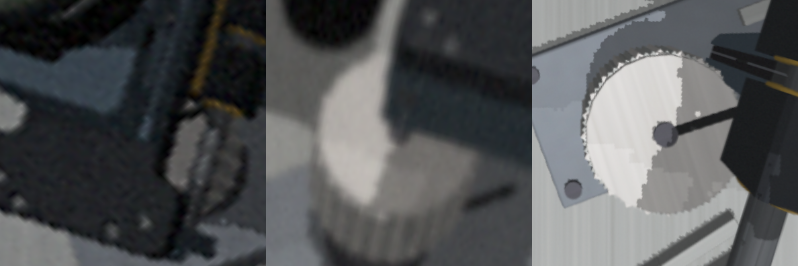

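The index line is at about 18°, in line with the mark. I'll back off outward a little, away from the carriage, then rise.

arm_command(slide=[[0,0.4,0.2],[0,0.8,0.4],[-0.3,1.1,0.5],[-1.5,1.2,0.5],[-3.5,1.2,0.5],[-6.5,1.2,0.5],[-9.5,1.2,1.5],[-12.5,1.2,3.5],[-14,1.2,5.0],[-15,1.2,6.0],[-15,1.2,6.5],[-15,1.2,6.5],[-15,1.2,6.5]], turn=[[0,0,0],[0,0,0],[0,0,0],[0,0,0],[0,0,0],[0,0,0],[0,0,0],[0,0,0],[0,0,0],[0,0,0],[0,0,0],[0,0,0],[0,0,0]], grip=[255,255,255,255,255,255,255,255,255,255,255,255,255])

```text
time_s: 12.0
ee_pos: [572.2, -90.7, 213.5]
ee_rot: [-175.1, 89.8, 167.4]
force: [-0.5, 0.4, -0.5]
gripper_width: 0.4
```

```bash
python3 - <<'E'
from h import *
look('l6')
s=env.state()
p,d=env.grab_frame('wrist'); im=p[:,:,::-1].copy(); cv2.imwrite('pics/w6.png',im)
b=topdown(im,cam('wrist',s),26,AX+[30,0],80,5);a=topdown(im,cam('wrist',s),84,AX,55,5)
cv2.imwrite('pics/w6td.png',np.hstack([cv2.resize(a,(400,400)),cv2.resize(b,(400,400))]))
p,d=env.grab_frame('scene')
for l in ('beam_dump','fork_a','retaining_ring','window_holder','optic_case','post'):
    print(l,[(r['point'],round(r['p'],2)) for r in env.search_frame('scene',l)][:3])
E
```

```text
12.0 rel yz 48.6 97.2 h 213.5 F yz,up 0.2 -0.6 -0.5 grip 0.4
beam_dump []
fork_a [([489.1, -234.2, 11.2], 0.89), ([600.8, -161.1, 12.1], 0.63)]
retaining_ring [([559.0, 22.8, 8.9], 0.59)]
window_holder [([469.5, 94.3, 16.1], 0.66)]
optic_case [([495.0, -306.7, 22.6], 0.83)]
post [([604.6, -244.7, 8.2], 0.58)]
```

View pics/w6td.png

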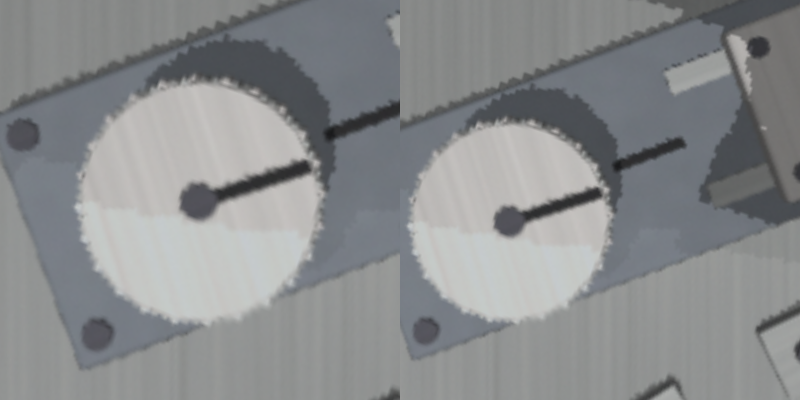

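View pics/w6.png

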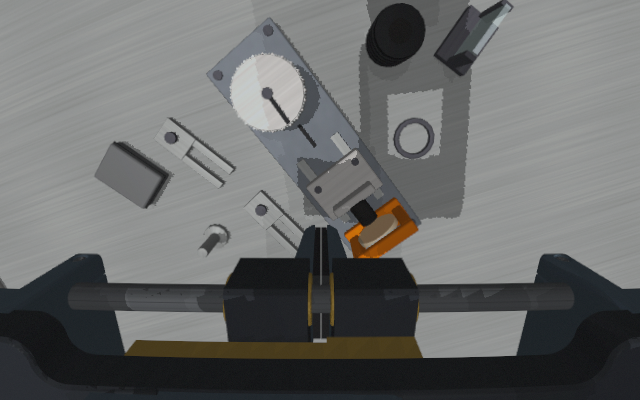

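View pics/l6.png

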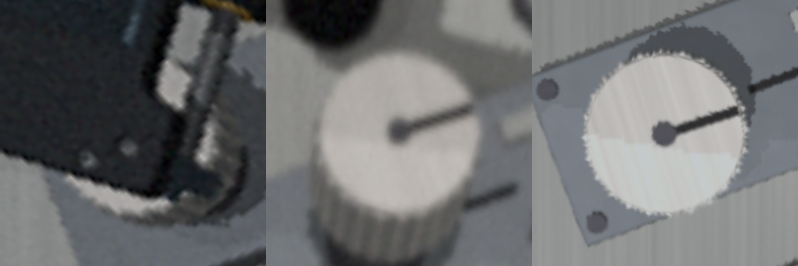

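The index line is at about 17° and the mark and stage at about 19–20°, so they are in line within about 3°. The scene networks missed the beam dump, probably because the arm is in front of it. I'll check the dump with the wrist camera and hand in.

```bash
python3 - <<'E'
from h import *
env.grab_frame('wrist'); print([(r['point'],round(r['p'],2)) for r in env.search_frame('wrist','beam_dump')])
rep(''); print(env.job_done())
E
```

```text
[([452.0, 19.9, 63.1], 0.58), ([486.5, -230.8, 11.4], 0.18)]
12.65 rel yz 48.6 98.6 h 215.0 F yz,up 0.6 0.1 0.4 grip 0.3
the job is handed in; nothing more can be done
None
```

I loosened the knob by about 638° anticlockwise and handed the job in at 12.65 s. The closed fingertips rolled round the outside of the rim, about 1.25 orbits with the tool's orientation held fixed. No verdict was reported, so the points below are my own last checks.

- **Turn count:** the knob started at about 1.4 rad. It passed the mark for the first time (about 6.7 rad partway) and ended at about two full turns. The index-line readings taken during the roll show no slip.
- **Alignment:** the index line stands at about 17° and the mark at about 19–20°, so they are in line within about 3° (the limit is 20°).
- **Clear of everything:** the tool is about 130 mm above the knob and to one side, with force readings near zero. Contact force was at most about 12 N where I read it, at the end of each move.
- **Bystanders:** everything I could find again was within about 8 mm of its first reading, the largest being the window holder. The network calls are good to about 4 mm and the arm never went near these things. The final scene view did not detect the beam dump, but the wrist camera found it within about 4 mm. I had no first reading for one of the two forks (600, −161), only the final one.

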